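Clamp the top brake pad in the quick-release clamp

TASK

Slide the top brake pad endwise off its stack onto the wooden ledge, without lifting it or disturbing the two pads below, and let go of it there; then pick it up again and lay it flat, friction side up, on the steel bed of the clamp between the two jaws. With the red cam lever left open, turn the four-armed nut on the opposite end clockwise until the red jaw comes up against the pad and the lever will meet firm resistance, then swing the lever fully home so that the pad is held tight. Leave the things lying round about where they are.

Things in the scene. Friction and masses are not known exactly. Their poses are not given: they have to be found in the camera images.
- pad_top_mid (a point): Centre (half-way up) of the top brake pad: steel back plate 50 x 108 x 6 mm below, friction block 40 x 94 x 9 mm on it, 15 mm thick in all, 0.3 kg. Its y axis is along the 108 mm, z up. It can be pinched across the 50 mm of the back plate. At the start it lies on top of the stack; the first 49 mm of its end towards the ledge stand free of the rack's side cheeks (which rise to 3 mm below the pad's top), so there it can be pinched across.
- pad_second_mid (a point): Centre of the second pad, same shape, directly below the top one; must stay where it is
- pad_low_mid (a point): Centre of the lowest pad; must stay where it is
- stack_mid (a point): Point on the rack's floor (6 mm over the bench) under the centre of the stack of three pads. Axes as ledge_mid. Two blue cheeks, 54 mm apart inside, guide the stack's rear half.
- ledge_mid (a point): Centre of the top face of the plywood ledge, 42 mm wide (x), 146 mm long (y), 35 mm over the bench, 1 mm below the underside of the top pad. The ledge is narrower than the pad, so fingers can reach down past its sides. Its -y axis is the direction in which the top pad slides off; the stack's centre is 129 mm away in +y.
- bed_mid (a point): Point on the top face of the clamp's steel bed (64 mm over the bench, 42 mm wide in x, narrower than the pad), y along the clamp's screw, z up. With nut and lever at 0 the grey jaw's face (lever side, sprung) is at y = -58 mm from this point and the red jaw's face (nut side) at y = +60 mm; the red jaw advances 4 mm per rad of nut, the grey one 5.1 mm per rad of lever. Jaws rise 15 mm over the bed. The lever is at the -y end, the nut at the +y end.
- nut_mid (a point): Centre of the nut, on its horizontal axis (parallel to bed_mid's y) 50 mm over the bench, in the plane of its four round arms (5 mm radius, reaching 45 mm from the axis with black ball ends of 7.5 mm radius). The hub between the arms has 17 mm radius, so a fingertip 20 mm above the axis passes over it; a bracket as high as 16 mm above the axis stands 32 mm inboard (-y) of the arms. Does not move as the nut turns.
- nut (a joint): Angle of the nut, -0.7 to 4.1 rad; grows as it is tightened: clockwise seen from its own (+y) end, so the uppermost arm moves towards bed_mid's -x. At 0 the arms point straight up, down, +x and -x. It advances the red jaw 4 mm per rad and stays where it is left (friction 0.3 Nm). With the lever open the jaw meets a 108 mm pad lying against the grey jaw at 2.5 rad; 2.5 to 3.7 is right.
- lever_pivot (a point): Vertical pivot axis of the cam lever, 50 mm over the bench (mid-height of the lever)
- lever_grip (a point): Point on the red lever's middle line 78 mm from the pivot; the handle is a bar 12 mm wide, 18 mm high, ending 100 mm from the pivot. Nothing stands beside or under it for a finger to strike
- lever (a joint): Angle of the cam lever: 0 open, pointing straight out along bed_mid's -y; 1.57 closed at its stop, pointing along bed_mid's +x. It swings level about the vertical pivot. Closing drives the grey jaw in by 8 mm, evenly with the angle; friction 0.36 Nm plus up to about 0.3 Nm when the jaw presses on the pad. Stays where it is left.
- jaw (a joint): How far the grey jaw's spring is squeezed back, in m: 0 when it presses on nothing, 5 N per mm
- piston: Bystander: light-metal piston 73 mm wide, 55 mm high, standing; origin under its centre
- torch: Bystander: black torch 128 mm long, lying; origin under its centre
- screwdriver_2: Bystander: black screwdriver 150 mm long, lying; origin under its centre
Things that resemble listed ones, but are neither listed nor needed, are in the scene too. What is shaped like the part that bears pad_top_mid but orange is not meant.

How it is judged:
By the outcome, as a careful person would: the job done as asked, in the order asked, and still so for the second after the job is handed in, with the robot touching nothing.
It also fails if it takes over 64 s, if anything falls off the work surface, if the arm or the gripper's body presses on something with over 40 N, if the wrist force passes 120 N, or if a joint passes its speed limit or range.

ROBOT

A 6-joint arm with a two-finger parallel gripper is mounted at the origin on a cart in front of the work surface, level with it; the furniture and walls round the work are solid. World frame = base frame: x ahead of the robot, y to its left, z up, the work surface at z = 0. Lengths are in m, angles in rad, forces in N, time in s.
With the tool pointing down it reaches from about 0.375 to 0.9 m from the base axis. Payload 3.1 kg.
Tool frame: the origin (TCP) lies on the centre line of the jaws, within the pads' length; the fingertips stand ahead of it and the grasp point (between the pads) lies 3 mm ahead of it (finger_overhang is the z of the fingertips in the tool frame, in m); z points along the fingers, y is the line along which they close (so a half turn about z gives the same grasp; the last joint's range is limited). The gripper opens to 85 mm and grips with 20 to 120 N. Pads are 22 mm wide; open, the fingers measure 114 mm over their backs; the gripper's body (76 mm by 85 mm) begins 54 mm behind the grasp point. The pads swing forward as they close: fully open they stand 13 mm farther back than shut.
Start: joints at [1, 0.527, 1.433, -0, 1.181, -0.178], TCP at [0.239, 0.577, 0.253] pointing down, gripper open.
Joint ranges: [-3.08, 3.08], [-0.75, 2.2], [0.22, 2.44], [-1.43, 4.57], [0, 2.65], [-2.85, 2.85]. Speed limits (rad/s): [2.79, 2.79, 3.14, 3.14, 3.14, 3.14].

INTERFACE

Orientations are given as a rotation vector (axis times angle).
In Python, from rig import * gives the robot as it stands.
- The arm moves only by the shell command python3 -m handwheel 'ROWS' [OPENING] [FORCE]. ROWS is JSON, a list of rows, each an object of numbers: "dx", "dy", "dz": the shift along the tool's x, y, z in cm; "turn": the turn about the tool's z in degrees. A call has 1 to 20 rows; each row is the pose to reach, as a shift and turn from the pose commanded when the call began, along the tool's axes at that moment; what a row does not reach only later rows make up. A row lasts 1/8 s, in which the tool goes at most 62.5 mm and 10.7 degrees, less where a joint would pass 70% of its speed; a pose out of reach is approached as far as the arm can. A call with a gripper value outside its range is refused whole. OPENING is the opening, from -1 (shut) to 1 (fully open), set as the call begins (- or left out, the last holds). The fingers move at their own pace and stop on an object; FORCE is the grip in N (left out, the last holds). Time passes only in rows, so rows that repeat a pose let the fingers close. It gives the time, the measured TCP pose, the force, the opening and the grip force at its end, in the units of the state.
- get_obs(): the state, without advancing time (a new reading comes with each control period).
- read_camera(name): name is "side" or "top" or "wrist"; returns a dict with "color" (400x640x3 uint8, red, green, blue), "fx", "fy", "cx", "cy" (pixels), "world_to_cam" (4x4, takes a point from world to camera coordinates). Camera axes: x right, y down, z forward; pixel columns grow to the right and rows downward; lengths in m; the calibration is good to about 2 mm. A picture is of the moment at which its call begins. There is no depth.
- hand_in(): hands the job in; it is judged then, once.
The state is a dict: "clock": time; "joint_pos": joint angles; "dq": joint speeds; "joint_efforts": joint torques, N m; "eef_pos": TCP position; "tcp_rot": TCP orientation; "wrist_force": force on the tool from outside, world axes, zero at the start; "wrist_torque": the same for the moment, N m; "width": finger opening in m; "grasp_force": force on a finger pad.
Only numpy, scipy, OpenCV 4.12 (cv2) and the standard library are available. Lean on these libraries where they do the work, as an engineer would, in place of code of your own. Each camera call takes 0.05 s, during which the arm holds its last target. There are 200 camera calls.

## Working session

There is one attempt and no reset: what is moved stays moved. The work goes in short steps, Python scripts to look and compute and a shell command to move; the robot and the scene stay as the last step left them, time stands still between calls to the robot, and variables do not carry over. Pictures are saved under pics/ and viewed, at most 10 in all, crops included, and the job is handed in when it is done.

```bash
mkdir -p pics; ls; python3 - <<'E'
from rig import *
import cv2
o=get_obs()
for k in o: print(k,o[k])
for n in ("side","top"):
    c=read_camera(n)
    cv2.imwrite(f"pics/{n}0.png",c["color"][:,:,::-1]); print(n,c["fx"],c["fy"],c["cx"],c["cy"],c["world_to_cam"].tolist() if hasattr(c["world_to_cam"],'tolist') else c["world_to_cam"])
E
```

```text
pics
clock 0.0
joint_pos [ 9.99499733e-01  5.28462187e-01  1.43386174e+00  1.75024082e-05
  1.18139006e+00 -1.78514146e-01]
dq [-4.00895856e-04 -1.71208851e-04 -9.22847516e-04 -5.93591445e-05
  2.37851296e-04 -3.21758929e-04]
joint_efforts [-1.03140967e-03 -4.42346156e+01 -1.78023791e+01 -2.57757329e-04
  8.41792789e-03  9.87333522e-06]
eef_pos [0.238848  0.5768636 0.2523489]
tcp_rot [-0.6128782  -3.08042211  0.00309065]
wrist_force [-0.44110546  0.60047522 -0.29153146]
wrist_torque [0.00512679 0.00651979 0.02866436]
grasp_force 0.0
width 0.08553618097280671
side 463.8303303389768 463.8303303389768 318.8958267106598 204.02517054837978 [[0.9721970248886943, -0.23349453587904903, -0.017698771488410172, -0.5198896273776498], [-0.12679201479767846, -0.4613616821431, -0.8781054510898076, 0.12989991516094182], [0.19686728976931833, 0.8559355699845149, -0.4781396974255188, 1.2854266007240278], [0.0, 0.0, 0.0, 1.0]]
top 379.7411093843729 379.7411093843729 325.36685356500897 195.53312956209245 [[-0.014534106309184606, -0.9998938708174684, -0.001003421872004884, 0.056113360057361304], [-0.9861100162940151, 0.014499792176892581, -0.16545933576394056, 0.567096350267669], [0.1654563251085035, -0.0014153192172876759, -0.9862161027650596, 1.1272560078134732], [0.0, 0.0, 0.0, 1.0]]
```

View pics/top0.png

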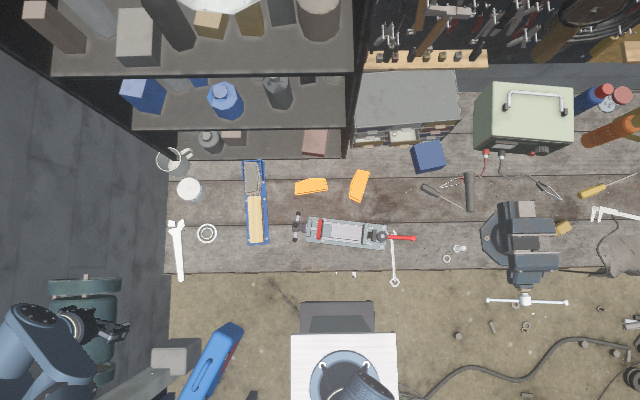

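View pics/side0.png

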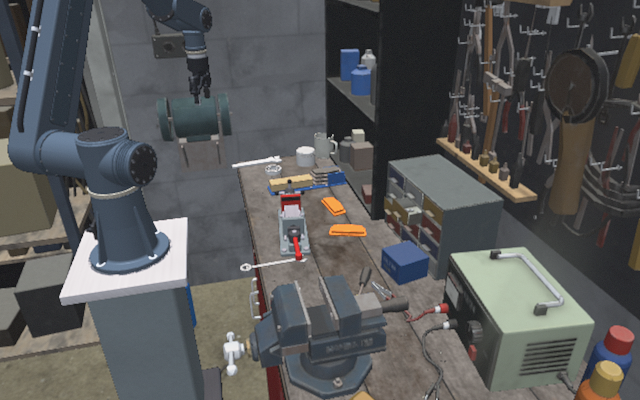

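The top view shows the rack at about (255,178) with its ledge at (257,220) towards the robot. The clamp has its nut at (297,228), bed at (345,231) and red lever running (385,237)–(414,238). I'll enlarge both areas.

```bash
python3 - <<'E'
import cv2
im=cv2.imread("pics/top0.png")
c=cv2.resize(im[150:255,230:430],None,fx=4,fy=4,interpolation=cv2.INTER_CUBIC)
cv2.imwrite("pics/top0c.png",c)
s=cv2.imread("pics/side0.png")
cv2.imwrite("pics/side0c.png",cv2.resize(s[155:270,225:375],None,fx=5,fy=5,interpolation=cv2.INTER_CUBIC))
E
```

```text
(no output)
```

View pics/top0c.png

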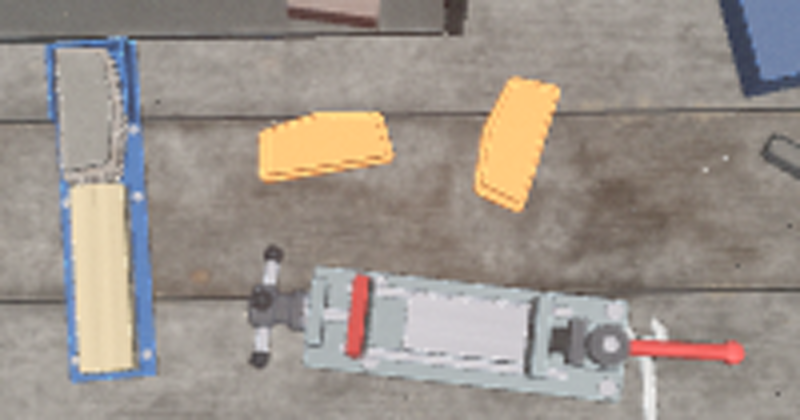

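View pics/side0c.png

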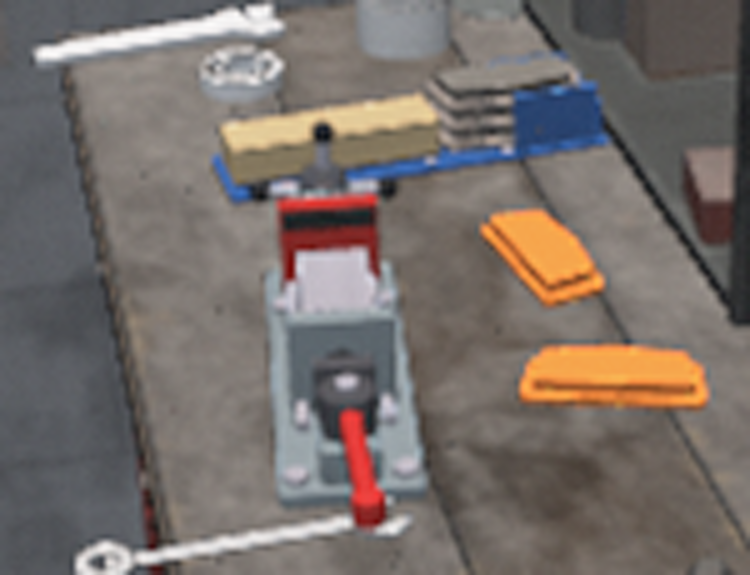

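```bash
cat > h.py <<'E'
from rig import *
import numpy as np, cv2
from scipy.spatial.transform import Rotation as R
def ray(c,u,v,z):
    T=np.array(c["world_to_cam"]);Rm=T[:3,:3];o=-Rm.T@T[:3,3]
    d=Rm.T@np.array([(u-c["cx"])/c["fx"],(v-c["cy"])/c["fy"],1])
    return o+d*(z-o[2])/d[2]
def proj(c,p):
    q=np.array(c["world_to_cam"])@np.r_[p,1]
    return np.array([c["fx"]*q[0]/q[2]+c["cx"],c["fy"]*q[1]/q[2]+c["cy"]])
E
python3 - <<'E'
from h import *
t=read_camera("top"); s=read_camera("side")
np.set_printoptions(precision=4,suppress=True)
for n,u,v,z in [("ledge nl",80,370,.035),("ledge nr",132,374,.035),("ledge fl",70,186,.035),("ledge fr",123,184,.035),
 ("padtop l rear",57,48,.051),("pad back near l",64,182,.042),("pad near r",124,180,.042),
 ("bed a",405,290,.064),("bed b",530,300,.064),("bed c",525,370,.064),("bed d",402,347,.064),
 ("redjaw ta",352,276,.079),("redjaw tb",370,278,.079),("redjaw tc",363,355,.079),("redjaw td",346,352,.079),
 ("pivot",607,345,.07),("levend",740,351,.059),("levstart",632,347,.059),
 ("ball+",272,253,.05),("ball-",260,360,.05),("balltop",262,300,.095),
 ("greyjaw",532,296,.079),("greyjawb",528,375,.079),("base bl",305,365,.01),("base br",620,400,.01),("base tl",316,268,.01),("base tr",628,300,.01)]:
    p=ray(t,230+(u-1.5)/4,150+(v-1.5)/4,z); print(n,p)
for n,u,v,z in [("ball+",388,187,.05),("ball-",258,190,.05),("balltop",322,131,.095),("levend",368,505,.05),("ledge near l",222,125,.035),("ledge near r",233,150,.035),("padR cor",437,150,.007)]:
    print("side",n,ray(s,225+(u-2)/5,155+(v-2)/5,z))
E
```

```text
ledge nl [0.4286 0.2819 0.035 ]
ledge nr [0.425 0.242 0.035]
ledge fl [0.5716 0.2924 0.035 ]
ledge fr [0.5726 0.251  0.035 ]
padtop l rear [0.6786 0.3013 0.051 ]
pad back near l [0.5737 0.2956 0.042 ]
pad near r [0.5746 0.249  0.042 ]
bed a [0.4836 0.0324 0.064 ]
bed b [ 0.4747 -0.0615  0.064 ]
bed c [ 0.4224 -0.0561  0.064 ]
bed d [0.4409 0.0354 0.064 ]
redjaw ta [0.4932 0.0719 0.079 ]
redjaw tb [0.4915 0.0585 0.079 ]
redjaw tc [0.4345 0.0645 0.079 ]
redjaw td [0.4369 0.077  0.079 ]
pivot [ 0.4398 -0.1172  0.07  ]
levend [ 0.4344 -0.2185  0.059 ]
levstart [ 0.4386 -0.1375  0.059 ]
ball+ [0.5148 0.1336 0.05  ]
ball- [0.4335 0.1428 0.05  ]
balltop [0.4748 0.1377 0.095 ]
greyjaw [ 0.4763 -0.0616  0.079 ]
greyjawb [ 0.4181 -0.0569  0.079 ]
base bl [0.4311 0.1109 0.01  ]
base br [ 0.4004 -0.1345  0.01  ]
base tl [0.5072 0.1017 0.01  ]
base tr [ 0.4783 -0.1439  0.01  ]
side ball+ [0.512  0.1284 0.05  ]
side ball- [0.4315 0.1464 0.05  ]
side balltop [0.4715 0.1277 0.095 ]
side levend [ 0.4311 -0.2127  0.05  ]
side ledge near l [0.4264 0.2795 0.035 ]
side ledge near r [0.428  0.2387 0.035 ]
side padR cor [0.5721 0.2576 0.007 ]
```

```bash
cat >> h.py <<'E'
def go(p,phi):
    "shift (cm) and turn (deg) in tool axes to TCP at p with tool y at world angle phi (deg)"
    o=get_obs();r=R.from_rotvec(o["tcp_rot"]).as_matrix()
    d=r.T@(np.array(p)-o["eef_pos"])*100
    cur=np.degrees(np.arctan2(r[1,1],r[0,1]))
    t=-((phi-cur+90)%180-90)
    print("d",np.round(d,2),"turn",round(t,1),"cur",round(cur,1),"z",np.round(r[:,2],3),"tcp",np.round(o["eef_pos"],4),"j6",round(o["joint_pos"][5],2))
E
python3 - <<'E'
from h import *
import rig
print([n for n in dir(rig) if not n.startswith('_')])
print(rig.finger_overhang if hasattr(rig,'finger_overhang') else None)
t=read_camera("top");s=read_camera("side")
print("shelf foot",ray(s,373,219,0),ray(t,347,157,0))
for z in (.2,.3,.4,.5): print(z,ray(t,300,75,z),ray(t,300,157,z),ray(t,300,3,z))
go([.598,.2739,.15],94.1)
E
```

```text
['PlanningError', 'finger_overhang', 'get_obs', 'hand_in', 'read_camera']
0.022
shelf foot [ 0.70201181 -0.0103716   0.        ] [ 0.70268095 -0.02494511  0.        ]
0.2 [0.8899101  0.11494095 0.2       ] [0.64997773 0.1157763  0.2       ] [1.11624996 0.11415292 0.2       ]
0.3 [0.83855928 0.10843135 0.3       ] [0.6224864  0.10918363 0.3       ] [1.04239133 0.10772169 0.3       ]
0.4 [0.78720846 0.10192175 0.4       ] [0.59499506 0.10259096 0.4       ] [0.96853269 0.10129045 0.4       ]
0.5 [0.73585764 0.09541215 0.5       ] [0.56750373 0.09599829 0.5       ] [0.89467406 0.09485922 0.5       ]
d [-44.77 -14.27  10.3 ] turn -26.6 cur 67.5 z [-0.    -0.001 -1.   ] tcp [0.2391 0.5772 0.2529] j6 -0.18
```

```bash
python3 - <<'E'
from h import *
go([.4995,.267,.10],4.1)
E
```

```text
d [-35.94 -18.68  15.3 ] turn 63.4 cur 67.5 z [-0.    -0.001 -1.   ] tcp [0.2391 0.5772 0.2529] j6 -0.18
```

```bash
python3 -m handwheel '[{"dx":-5,"dy":-2.6,"turn":10},{"dx":-10,"dy":-5.2,"turn":20},{"dx":-15,"dy":-7.8,"turn":30},{"dx":-20,"dy":-10.4,"turn":40},{"dx":-25,"dy":-13,"turn":50},{"dx":-30,"dy":-15.6,"dz":4,"turn":60},{"dx":-36,"dy":-18.7,"dz":9,"turn":63.4},{"dx":-35.9,"dy":-18.7,"dz":14,"turn":63.4},{"dx":-35.9,"dy":-18.7,"dz":15.3,"turn":63.4},{"dx":-35.9,"dy":-18.7,"dz":15.3,"turn":63.4},{"dx":-35.9,"dy":-18.7,"dz":15.3,"turn":63.4}]' 0.18
python3 - <<'E'
from h import *
import rig; print(rig.finger_overhang)
go([.4995,.267,.060],4.1); print(get_obs()["wrist_force"],get_obs()["width"])
c=read_camera("wrist"); cv2.imwrite("pics/w1.png",c["color"][:,:,::-1]); 
c=read_camera("top"); cv2.imwrite("pics/t1.png",cv2.resize(c["color"][130:270,220:420,::-1],None,fx=4,fy=4))
E
```

```text
0.022
d [-35.94 -18.68  19.3 ] turn 63.4 cur 67.5 z [-0.    -0.001 -1.   ] tcp [0.2391 0.5772 0.2529] j6 -0.18
[-0.4102783   0.22308283  0.69626506] 0.08534186495969884invalid input at $[0]: expected keys dx, dy, dz, turn
```

View pics/w1.png

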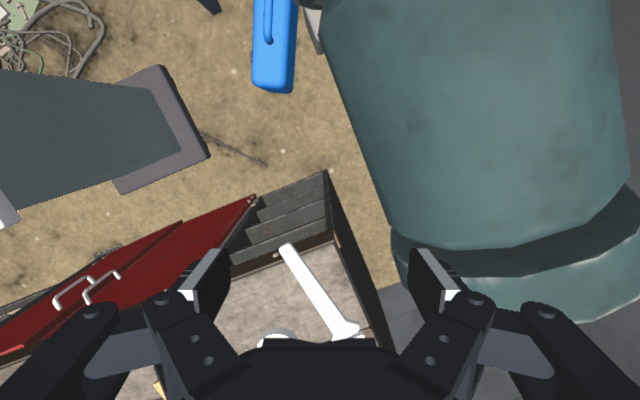

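The move was refused because every row needs all four keys, so this picture shows the start pose: fingers at (205,280) and (435,280), the bench corner below. Retrying with full rows.

```bash
python3 -m handwheel '[{"dx":-5,"dy":-2.6,"dz":0,"turn":10},{"dx":-10,"dy":-5.2,"dz":0,"turn":20},{"dx":-15,"dy":-7.8,"dz":0,"turn":30},{"dx":-20,"dy":-10.4,"dz":0,"turn":40},{"dx":-25,"dy":-13,"dz":0,"turn":50},{"dx":-30,"dy":-15.6,"dz":4,"turn":60},{"dx":-36,"dy":-18.7,"dz":9,"turn":63.4},{"dx":-35.9,"dy":-18.7,"dz":14,"turn":63.4},{"dx":-35.9,"dy":-18.7,"dz":15.3,"turn":63.4},{"dx":-35.9,"dy":-18.7,"dz":15.3,"turn":63.4},{"dx":-35.9,"dy":-18.7,"dz":15.3,"turn":63.4}]' 0.18
python3 - <<'E'
from h import *
go([.4995,.267,.060],4.1); print(get_obs()["wrist_force"],get_obs()["width"])
E
```

```text
clock: 1.78
eef_pos: [0.4999, 0.2677, 0.1013]
tcp_rot: [2.139, 2.299, 0.003]
wrist_force: [-0.1, -0.3, 0.2]
width: 0.0505
grasp_force: 0.0
d [-0.07 -0.05  4.13] turn 0.0 cur 4.1 z [ 0.002  0.001 -1.   ] tcp [0.4999 0.2677 0.1013] j6 0.22
[-0.07062361 -0.26770989  0.18086638] 0.05045305088118024
```

```bash
python3 -m handwheel '[{"dx":0,"dy":0,"dz":2,"turn":0},{"dx":0,"dy":0,"dz":4,"turn":0},{"dx":0,"dy":0,"dz":4.3,"turn":0},{"dx":0,"dy":0,"dz":4.5,"turn":0},{"dx":0,"dy":0,"dz":4.55,"turn":0}]'; python3 -m handwheel '[{"dx":0,"dy":0,"dz":0.05,"turn":0},{"dx":0,"dy":0,"dz":0.1,"turn":0},{"dx":0,"dy":0,"dz":0.1,"turn":0}]'
```

```text
clock: 2.4
eef_pos: [0.4999, 0.2676, 0.0558]
tcp_rot: [2.139, 2.299, 0.003]
wrist_force: [0.5, 0.7, -0.6]
width: 0.0502
grasp_force: 0.0
clock: 2.78
eef_pos: [0.4994, 0.2672, 0.054]
tcp_rot: [2.141, 2.299, 0.0]
wrist_force: [0.3, 0.1, 1.3]
width: 0.0506
grasp_force: 0.7
```

```bash
python3 -m handwheel '[{"dx":0,"dy":0,"dz":0.05,"turn":0},{"dx":0,"dy":0,"dz":0.1,"turn":0},{"dx":0,"dy":0,"dz":0.1,"turn":0}]'; python3 -m handwheel '[{"dx":0,"dy":0,"dz":0.05,"turn":0},{"dx":0,"dy":0,"dz":0.1,"turn":0}]'
```

```text
clock: 3.15
eef_pos: [0.4994, 0.2672, 0.0539]
tcp_rot: [2.14, 2.299, 0.001]
wrist_force: [-1.9, -0.2, 7.8]
width: 0.0503
grasp_force: 4.3
clock: 3.4
eef_pos: [0.4995, 0.2672, 0.0539]
tcp_rot: [2.14, 2.299, 0.001]
wrist_force: [-2.4, -1.1, 19.0]
width: 0.0501
grasp_force: 9.1
```

```bash
python3 -m handwheel '[{"dx":0,"dy":0,"dz":-2,"turn":0},{"dx":0,"dy":0,"dz":-5,"turn":-10},{"dx":0,"dy":2,"dz":-8,"turn":-20},{"dx":0,"dy":4,"dz":-8,"turn":-30},{"dx":0,"dy":6,"dz":-8,"turn":-40},{"dx":0,"dy":8,"dz":-8,"turn":-50},{"dx":0,"dy":9.9,"dz":-8,"turn":-60},{"dx":0,"dy":9.9,"dz":-8,"turn":-70},{"dx":0,"dy":9.9,"dz":-8,"turn":-80},{"dx":0,"dy":9.9,"dz":-8,"turn":-90},{"dx":0,"dy":9.9,"dz":-8,"turn":-90},{"dx":0,"dy":9.9,"dz":-8,"turn":-90}]' 0.5
python3 - <<'E'
from h import *
go([.5982,.2741,.060],94.1)
c=read_camera("wrist"); cv2.imwrite("pics/w2.png",c["color"][:,:,::-1])
for a in (-54,54):
  for b in (-25,25):
    u=np.array([np.cos(np.radians(4.1)),np.sin(np.radians(4.1))]);v=np.array([-u[1],u[0]])
    m=np.array([.4995,.267])+.129*u+a/1e3*u+b/1e3*v
    l=np.array([.4995,.267])+73/54*a/1e3*u+21/25*b/1e3*v
    print(a,b,"pad",proj(c,np.r_[m,.042]).round(),"ledge",proj(c,np.r_[l,.035]).round())
E
```

```text
clock: 4.9
eef_pos: [0.5979, 0.2743, 0.1316]
tcp_rot: [0.108, -3.139, 0.0]
wrist_force: [0.5, 0.9, 0.1]
width: 0.0641
grasp_force: 0.0
d [-0.03 -0.02  7.16] turn -0.1 cur 94.0 z [-0. -0. -1.] tcp [0.5979 0.2743 0.1316] j6 -1.38
-54 -25 pad [284. 180.] ledge [284. -63.]
-54 25 pad [354. 180.] ledge [353. -63.]
54 -25 pad [288. 310.] ledge [290. 175.]
54 25 pad [350. 310.] ledge [347. 175.]
```

View pics/w2.png

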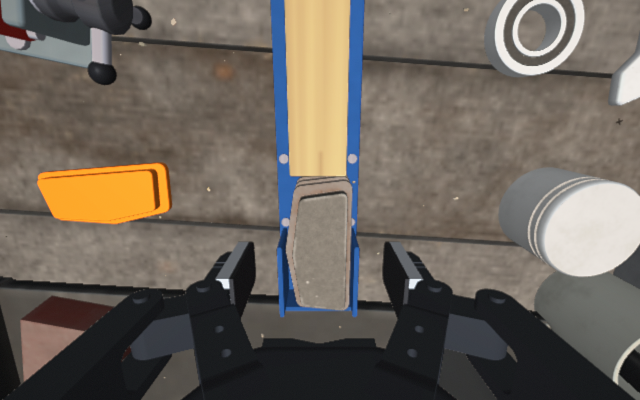

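The wrist view confirms the estimate: ledge end corners at (290,176) and (347,177) against predicted (290,175) and (347,175), with the pad centred between the fingers. Descending and pinching.

```bash
python3 -m handwheel '[{"dx":0,"dy":0,"dz":3,"turn":0},{"dx":0,"dy":0,"dz":6,"turn":0},{"dx":0,"dy":0,"dz":7.5,"turn":0},{"dx":0,"dy":0,"dz":7.95,"turn":0},{"dx":0,"dy":0,"dz":7.95,"turn":0}]'; python3 -m handwheel '[{"dx":0,"dy":0,"dz":0,"turn":0},{"dx":0,"dy":0,"dz":0,"turn":0},{"dx":0,"dy":0,"dz":0,"turn":0},{"dx":0,"dy":0,"dz":0,"turn":0},{"dx":0,"dy":0,"dz":0,"turn":0}]' -0.3 30
```

```text
clock: 5.58
eef_pos: [0.5985, 0.2744, 0.0527]
tcp_rot: [-0.112, 3.139, 0.0]
wrist_force: [0.0, 0.5, -0.1]
width: 0.0641
grasp_force: 0.0
clock: 6.2
eef_pos: [0.5989, 0.2748, 0.0538]
tcp_rot: [-0.112, 3.137, 0.001]
wrist_force: [-0.9, 1.0, 7.1]
width: 0.0442
grasp_force: 30.4
```

```bash
python3 -m handwheel '[{"dx":0,"dy":0,"dz":0,"turn":0},{"dx":0,"dy":0,"dz":0,"turn":0},{"dx":0,"dy":0,"dz":0,"turn":0}]' 0.5; python3 - <<'E'
from h import *
a=np.radians(4.1)
go([.4995+.111*np.cos(a),.267+.111*np.sin(a),.0525],94.1)
c=read_camera("wrist"); cv2.imwrite("pics/w3.png",cv2.resize(c["color"][150:400,160:480,::-1],None,fx=2,fy=2))
E
```

```text
clock: 6.58
eef_pos: [0.5977, 0.2741, 0.0519]
tcp_rot: [0.112, -3.139, 0.0]
wrist_force: [-0.2, -0.0, 0.3]
width: 0.0639
grasp_force: 0.0
d [-1.25 -0.01 -0.06] turn -0.0 cur 94.1 z [-0.001 -0.    -1.   ] tcp [0.5977 0.2741 0.0519] j6 -1.38
```

View pics/w3.png

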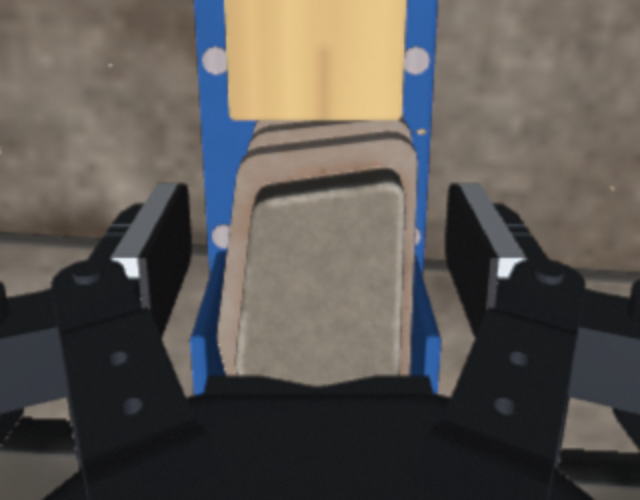

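The pad is still stacked squarely, front edge at rows 120–150 of the crop. Its left side tapers towards the ledge, so my grip sat on the taper. Regripping 11 mm nearer the middle, where it's wider.

```bash
python3 -m handwheel '[{"dx":-0.5,"dy":0,"dz":0,"turn":0},{"dx":-1.1,"dy":0,"dz":0,"turn":0},{"dx":-1.1,"dy":0,"dz":0,"turn":0}]' ; python3 -m handwheel '[{"dx":0,"dy":0,"dz":0,"turn":0},{"dx":0,"dy":0,"dz":0,"turn":0},{"dx":0,"dy":0,"dz":0,"turn":0},{"dx":0,"dy":0,"dz":0,"turn":0},{"dx":0,"dy":0,"dz":0,"turn":0}]' -0.3 25
```

```text
clock: 7.0
eef_pos: [0.61, 0.2751, 0.0524]
tcp_rot: [-0.112, 3.138, 0.0]
wrist_force: [-0.7, 0.0, 0.5]
width: 0.0642
grasp_force: 0.0
clock: 7.62
eef_pos: [0.609, 0.2751, 0.0525]
tcp_rot: [-0.112, 3.14, -0.0]
wrist_force: [-0.5, -0.3, 2.3]
width: 0.0464
grasp_force: 25.4
```

```bash
python3 -m handwheel '[{"dx":0.5,"dy":0,"dz":0,"turn":0},{"dx":1.5,"dy":0,"dz":0,"turn":0},{"dx":3,"dy":0,"dz":0,"turn":0},{"dx":4.5,"dy":0,"dz":0,"turn":0},{"dx":6,"dy":0,"dz":0,"turn":0},{"dx":7.5,"dy":0,"dz":0,"turn":0},{"dx":9,"dy":0,"dz":0,"turn":0},{"dx":10.5,"dy":0,"dz":0,"turn":0},{"dx":12,"dy":0,"dz":0,"turn":0},{"dx":12.9,"dy":0,"dz":0.05,"turn":0},{"dx":12.9,"dy":0,"dz":0.1,"turn":0},{"dx":12.9,"dy":0,"dz":0.1,"turn":0}]'
```

```text
clock: 9.12
eef_pos: [0.4803, 0.2659, 0.0515]
tcp_rot: [0.112, -3.139, 0.0]
wrist_force: [-1.6, -0.5, 0.8]
width: 0.0466
grasp_force: 26.1
```

```bash
python3 -m handwheel '[{"dx":0,"dy":0,"dz":0,"turn":0},{"dx":0,"dy":0,"dz":0,"turn":0},{"dx":0,"dy":0,"dz":0,"turn":0},{"dx":0,"dy":0,"dz":0,"turn":0},{"dx":-1,"dy":0,"dz":0,"turn":0},{"dx":-1.9,"dy":0,"dz":0,"turn":0},{"dx":-1.9,"dy":0,"dz":0,"turn":0},{"dx":-1.9,"dy":0,"dz":0,"turn":0}]' 0.5;  python3 -m handwheel '[{"dx":0,"dy":0,"dz":0,"turn":0},{"dx":0,"dy":0,"dz":0,"turn":0},{"dx":0,"dy":0,"dz":0,"turn":0},{"dx":0,"dy":0,"dz":0,"turn":0},{"dx":0,"dy":0,"dz":0,"turn":0}]' -0.3 40; python3 - <<'E'
from h import *
y=np.array([np.sin(np.radians(7.2)),np.cos(np.radians(7.2))])
b=np.array([.455,.0005])
go(np.r_[b,.15],-7.2)
E
```

```text
clock: 10.12
eef_pos: [0.4991, 0.2671, 0.0512]
tcp_rot: [0.112, -3.139, 0.0]
wrist_force: [-0.3, -0.2, 0.0]
width: 0.0643
grasp_force: 0.0
clock: 10.75
eef_pos: [0.4989, 0.2673, 0.0516]
tcp_rot: [0.112, -3.139, 0.0]
wrist_force: [-2.3, 0.0, 6.1]
width: 0.0476
grasp_force: 41.3
d [  6.29 -26.29  -9.84] turn -78.7 cur 94.1 z [-0.001 -0.    -1.   ] tcp [0.4989 0.2673 0.0516] j6 -1.35
```

```bash
python3 -m handwheel '[{"dx":0,"dy":0,"dz":-2,"turn":0},{"dx":0,"dy":0,"dz":-5,"turn":0},{"dx":0,"dy":0,"dz":-9.8,"turn":0},{"dx":0,"dy":-2,"dz":-9.8,"turn":10},{"dx":0,"dy":-5,"dz":-9.8,"turn":20},{"dx":1,"dy":-8,"dz":-9.8,"turn":30},{"dx":2,"dy":-11,"dz":-9.8,"turn":40},{"dx":3,"dy":-14,"dz":-9.8,"turn":50},{"dx":4,"dy":-17,"dz":-9.8,"turn":60},{"dx":5,"dy":-20,"dz":-9.8,"turn":70},{"dx":6,"dy":-23,"dz":-9.8,"turn":80},{"dx":6.3,"dy":-25,"dz":-9.8,"turn":90},{"dx":6.3,"dy":-26.3,"dz":-9.8,"turn":100},{"dx":6.3,"dy":-26.3,"dz":-9.8,"turn":101.3},{"dx":6.3,"dy":-26.3,"dz":-9.8,"turn":101.3},{"dx":6.3,"dy":-26.3,"dz":-9.8,"turn":101.3}]'
python3 - <<'E'
from h import *
go([.455,.0005,.15],-7.2)
c=read_camera("wrist"); cv2.imwrite("pics/w4.png",c["color"][:,:,::-1])
y=np.array([np.sin(np.radians(7.2)),np.cos(np.radians(7.2))]);x=np.array([y[1],-y[0]])
b=np.array([.455,.0005])
for n,p in [("grey",b-.058*y),("red",b+.060*y)]:
  for s in (-.029,.029): print(n,s,proj(c,np.r_[p+s*x,.079]).round(1))
for n,p in [("bed-",b-.04*y),("bed+",b+.04*y)]:
  for s in (-.021,.021): print(n,s,proj(c,np.r_[p+s*x,.064]).round(1))
E
```

```text
clock: 12.75
eef_pos: [0.455, 0.001, 0.1492]
tcp_rot: [-2.354, -2.08, 0.0]
wrist_force: [-0.7, -0.0, -2.6]
width: 0.0474
grasp_force: 42.6
d [-0.05  0.01 -0.08] turn 0.1 cur -7.1 z [-0.  0. -1.] tcp [0.455  0.001  0.1492] j6 -0.12
grey -0.029 [278.5 295.5]
grey 0.029 [358.1 295.8]
red -0.029 [272.2 129.5]
red 0.029 [365.8 129.9]
bed- -0.021 [290.8 263.3]
bed- 0.021 [346.1 263.5]
bed+ -0.021 [288.3 158.2]
bed+ 0.021 [349.5 158.5]
```

View pics/w4.png

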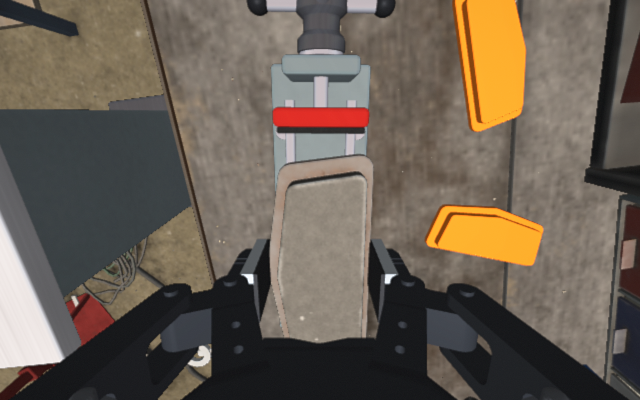

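The view shows the pad held straight in line with the clamp, its far end at rows 156–168, with the red jaw's face edge at row ≈126, columns 273–368. I'll compare those with the projections.

```bash
python3 - <<'E'
from h import *
c=read_camera("wrist")
y=np.array([np.sin(np.radians(7.2)),np.cos(np.radians(7.2))]);x=np.array([y[1],-y[0]])
o=get_obs();t=o["eef_pos"]
for d in (.050,.054,.058):print(d,[proj(c,np.r_[t[:2]+d*y+s*x,t[2]-h]).round(1) for s in(-.025,.025) for h in (.0106,.0166)])
b=np.array([.455,.0005])
for e in (0,.002,.004): print(e,proj(c,np.r_[b+(.06+e)*y,.079]).round(1), proj(c,np.r_[b+(.06+e)*y,.064]).round(1))
print("nut",proj(c,np.r_[.474,.138,.05]).round(1), [proj(c,np.r_[np.array([.474,.138])+s*x,.05]).round() for s in(-.045,.045)])
np.set_printoptions(precision=4,suppress=True)
print("nut balls",ray(c,258,4,.05),ray(c,383,5,.05), ray(c,320,67,.06))
E
```

```text
0.05 [array([261.7, 159.7]), array([264.1, 157.7]), array([375.8, 160.1]), array([373.4, 158.1])]
0.054 [array([261.2, 150.5]), array([263.6, 148.9]), array([376.3, 150.9]), array([373.9, 149.3])]
0.058 [array([260.7, 141.2]), array([263.2, 139.9]), array([376.8, 141.6]), array([374.4, 140.3])]
0 [318.8 129.7] [318.8 128.4]
0.002 [318.8 126.4] [318.9 125.3]
0.004 [318.8 123.1] [318.9 122.2]
nut [321.9   0.9] [array([252.,   1.]), array([392.,   1.])]
nut balls [0.4331 0.1413 0.05  ] [0.5127 0.1309 0.05  ] [0.4679 0.0981 0.06  ]
```

The pad centre sits 2–3 mm behind the TCP, so I'll shift 4 mm towards the red jaw and lower it.

```bash
python3 -m handwheel '[{"dx":0.4,"dy":0.1,"dz":2,"turn":0},{"dx":0.4,"dy":0.1,"dz":4,"turn":0},{"dx":0.4,"dy":0.1,"dz":5,"turn":0},{"dx":0.4,"dy":0.1,"dz":5.5,"turn":0},{"dx":0.4,"dy":0.1,"dz":6,"turn":0},{"dx":0.4,"dy":0.1,"dz":6.3,"turn":0},{"dx":0.4,"dy":0.1,"dz":6.5,"turn":0},{"dx":0.4,"dy":0.1,"dz":6.6,"turn":0},{"dx":0.4,"dy":0.1,"dz":6.6,"turn":0}]'; python3 -m handwheel '[{"dx":0,"dy":0,"dz":0.1,"turn":0},{"dx":0,"dy":0,"dz":0.2,"turn":0},{"dx":0,"dy":0,"dz":0.25,"turn":0},{"dx":0,"dy":0,"dz":0.25,"turn":0}]'
```

```text
clock: 13.98
eef_pos: [0.4568, 0.0042, 0.0834]
tcp_rot: [2.357, 2.077, 0.0]
wrist_force: [-0.1, 0.4, -3.1]
width: 0.0474
grasp_force: 42.6
clock: 14.48
eef_pos: [0.4567, 0.0042, 0.0808]
tcp_rot: [-2.357, -2.078, 0.0]
wrist_force: [0.3, 0.2, -2.3]
width: 0.0476
grasp_force: 42.6
```

```bash
python3 -m handwheel '[{"dx":0,"dy":0,"dz":0.1,"turn":0},{"dx":0,"dy":0,"dz":0.1,"turn":0}]';python3 -m handwheel '[{"dx":0,"dy":0,"dz":0.05,"turn":0},{"dx":0,"dy":0,"dz":0.1,"turn":0}]'
```

```text
clock: 14.72
eef_pos: [0.4567, 0.0042, 0.0806]
tcp_rot: [2.356, 2.077, 0.0]
wrist_force: [-0.4, 0.7, 5.6]
width: 0.0472
grasp_force: 43.3
clock: 14.98
eef_pos: [0.4567, 0.0042, 0.0805]
tcp_rot: [2.356, 2.077, 0.001]
wrist_force: [-3.3, 1.2, 20.0]
width: 0.0476
grasp_force: 44.4
```

```bash
python3 -m handwheel '[{"dx":0,"dy":0,"dz":-0.1,"turn":0},{"dx":0,"dy":0,"dz":-0.1,"turn":0},{"dx":0,"dy":0,"dz":-0.1,"turn":0},{"dx":0,"dy":0,"dz":-0.1,"turn":0},{"dx":0,"dy":0,"dz":-1,"turn":0},{"dx":0,"dy":0,"dz":-4,"turn":0},{"dx":0,"dy":0,"dz":-9,"turn":0},{"dx":0,"dy":0,"dz":-9,"turn":0}]' 0.5
python3 - <<'E'
from h import *
y=np.array([np.sin(np.radians(7.2)),np.cos(np.radians(7.2))]);x=np.array([y[1],-y[0]])
n=np.array([.4735,.137])
go(np.r_[n+.032*x,.132],82.8)
c=read_camera("wrist"); cv2.imwrite("pics/w5.png",c["color"][:,:,::-1])
E
```

```text
clock: 15.98
eef_pos: [0.459, 0.0038, 0.1722]
tcp_rot: [2.351, 2.073, 0.008]
wrist_force: [0.2, -0.5, -0.2]
width: 0.0638
grasp_force: 0.0
d [13.4   2.94  4.03] turn -90.0 cur -7.2 z [ 0.008 -0.002 -1.   ] tcp [0.459  0.0038 0.1722] j6 -0.11
```

```bash
python3 -m handwheel '[{"dx":2,"dy":0.5,"dz":0,"turn":-10},{"dx":5,"dy":1,"dz":0,"turn":-20},{"dx":8,"dy":1.5,"dz":0,"turn":-30},{"dx":11,"dy":2,"dz":0,"turn":-40},{"dx":13.4,"dy":2.9,"dz":0,"turn":-50},{"dx":13.4,"dy":2.9,"dz":0,"turn":-60},{"dx":13.4,"dy":2.9,"dz":2,"turn":-70},{"dx":13.4,"dy":2.9,"dz":3,"turn":-80},{"dx":13.4,"dy":2.9,"dz":4,"turn":-90},{"dx":13.4,"dy":2.9,"dz":4,"turn":-90},{"dx":13.4,"dy":2.9,"dz":4,"turn":-90}]' -1 30
python3 - <<'E'
from h import *
y=np.array([np.sin(np.radians(7.2)),np.cos(np.radians(7.2))]);x=np.array([y[1],-y[0]])
n=np.array([.4735,.137])
go(np.r_[n+.032*x,.109],82.8)
E
```

```text
clock: 17.4
eef_pos: [0.5019, 0.1335, 0.1283]
tcp_rot: [-0.201, -3.134, 0.0]
wrist_force: [0.9, -0.7, 0.5]
width: 0.0003
grasp_force: 0.0
d [-0.34 -0.01  1.93] turn -0.1 cur 82.7 z [-0.001 -0.    -1.   ] tcp [0.5019 0.1335 0.1283] j6 -1.4
```

```bash
python3 -m handwheel '[{"dx":0,"dy":0,"dz":1,"turn":0},{"dx":0,"dy":0,"dz":1.9,"turn":0},{"dx":1,"dy":0,"dz":1.9,"turn":0},{"dx":1.9,"dy":0,"dz":1.95,"turn":0},{"dx":2.55,"dy":0,"dz":2,"turn":0},{"dx":3.2,"dy":0,"dz":2.2,"turn":0},{"dx":3.75,"dy":0,"dz":2.5,"turn":0},{"dx":4.3,"dy":0,"dz":2.9,"turn":0},{"dx":4.75,"dy":0,"dz":3.35,"turn":0},{"dx":5.2,"dy":0,"dz":3.8,"turn":0},{"dx":5.4,"dy":0,"dz":4.15,"turn":0},{"dx":5.5,"dy":0,"dz":4.5,"turn":0},{"dx":5.5,"dy":0,"dz":4.6,"turn":0},{"dx":5.5,"dy":0,"dz":4.6,"turn":0}]'
```

```text
clock: 19.15
eef_pos: [0.4492, 0.1408, 0.0843]
tcp_rot: [0.198, 3.13, 0.001]
wrist_force: [1.4, 0.3, 7.9]
width: 0.0
grasp_force: 4.2
```

```bash
python3 -m handwheel '[{"dx":0,"dy":0,"dz":-2.5,"turn":0},{"dx":0,"dy":0,"dz":-5.5,"turn":0},{"dx":-1.5,"dy":0,"dz":-5.7,"turn":0},{"dx":-4.5,"dy":0,"dz":-5.7,"turn":0},{"dx":-6,"dy":0,"dz":-5.5,"turn":0},{"dx":-6,"dy":0,"dz":-4.5,"turn":0},{"dx":-6,"dy":0,"dz":-2.7,"turn":0},{"dx":-5,"dy":0,"dz":-2.7,"turn":0},{"dx":-4.1,"dy":0,"dz":-2.7,"turn":0},{"dx":-3.3,"dy":0,"dz":-2.65,"turn":0},{"dx":-2.5,"dy":0,"dz":-2.5,"turn":0},{"dx":-1.75,"dy":0,"dz":-2.1,"turn":0},{"dx":-1.2,"dy":0,"dz":-1.7,"turn":0},{"dx":-0.75,"dy":0,"dz":-1.25,"turn":0},{"dx":-0.35,"dy":0,"dz":-0.8,"turn":0},{"dx":-0.1,"dy":0,"dz":-0.45,"turn":0},{"dx":0,"dy":0,"dz":-0.1,"turn":0},{"dx":0,"dy":0,"dz":0,"turn":0},{"dx":0,"dy":0,"dz":0,"turn":0}]'
```

```text
clock: 21.52
eef_pos: [0.448, 0.1408, 0.0843]
tcp_rot: [0.197, 3.132, 0.001]
wrist_force: [1.0, 1.1, 8.8]
width: -0.0
grasp_force: 4.3
```

```bash
python3 -m handwheel '[{"dx":0,"dy":0,"dz":-2.5,"turn":0},{"dx":0,"dy":0,"dz":-6,"turn":0},{"dx":0.5,"dy":-4,"dz":-6,"turn":0},{"dx":0.5,"dy":-10,"dz":-6,"turn":0},{"dx":0.5,"dy":-16,"dz":-6,"turn":0},{"dx":0.5,"dy":-22,"dz":-6,"turn":0},{"dx":0.5,"dy":-28,"dz":-6,"turn":0},{"dx":0.5,"dy":-33,"dz":-6,"turn":0},{"dx":0.5,"dy":-33,"dz":-6,"turn":0},{"dx":0.5,"dy":-33,"dz":-6,"turn":0}]'
cat > lev.py <<'E'
from h import *
y=np.array([np.sin(np.radians(7.2)),np.cos(np.radians(7.2))]);x=np.array([y[1],-y[0]])
o=get_obs();r=R.from_rotvec(o["tcp_rot"]).as_matrix();t=o["eef_pos"];P=np.array([.440,-.117])
for al,ex in [(0,20),(0,0)]+[(a,0) for a in range(10,91,10)]+[(90,-3)]:
    A=np.radians(al);l=-np.cos(A)*y+np.sin(A)*x;m=np.cos(A)*x+np.sin(A)*y
    C=P+.075*l-(.006+.011*abs(np.cos(A))+.0145*abs(np.sin(A))+ex/1e3)*m
    print(al,ex,(r.T@(np.r_[C,.066]-t)*100).round(2))
go(t,82.8)
E
python3 lev.py; python3 - <<'E'
from h import *
c=read_camera("top"); cv2.imwrite("pics/t2.png",cv2.resize(c["color"][140:290,240:440,::-1],None,fx=4,fy=4,interpolation=cv2.INTER_CUBIC))
E
```

```text
clock: 22.78
eef_pos: [0.4, -0.1848, 0.1427]
tcp_rot: [-0.198, -3.133, -0.003]
wrist_force: [0.2, 0.5, -0.3]
width: -0.0001
grasp_force: 0.0
0 20 [ 0.56 -0.29  7.68]
0 0 [-1.44 -0.29  7.67]
10 0 [-2.54 -0.51  7.67]
20 0 [-3.71 -0.56  7.66]
30 0 [-4.92 -0.42  7.66]
40 0 [-6.14 -0.06  7.66]
50 0 [-7.33  0.54  7.66]
60 0 [-8.43  1.38  7.66]
70 0 [-9.39  2.45  7.66]
80 0 [-10.14   3.73   7.66]
90 0 [-10.64   5.17   7.66]
90 -3 [-10.64   5.47   7.66]
d [0. 0. 0.] turn -0.0 cur 82.8 z [-0.002  0.002 -1.   ] tcp [ 0.4    -0.1848  0.1427] j6 -2.13
```

View pics/t2.png

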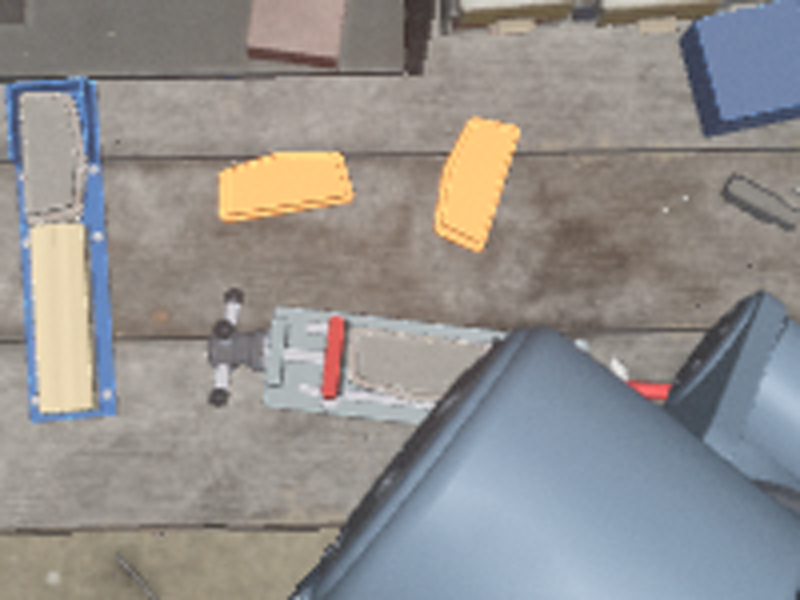

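The red jaw, right edge at (345,320), is now right up against the pad at (347,350). The other two pads are still in their rack. Next, the lever.

```bash
python3 -m handwheel '[{"dx":0.6,"dy":-0.3,"dz":3,"turn":0},{"dx":0.6,"dy":-0.3,"dz":6.5,"turn":0},{"dx":0.6,"dy":-0.3,"dz":7.6,"turn":0},{"dx":-0.4,"dy":-0.3,"dz":7.6,"turn":0},{"dx":-1.4,"dy":-0.3,"dz":7.6,"turn":0},{"dx":-2.5,"dy":-0.5,"dz":7.6,"turn":0},{"dx":-3.7,"dy":-0.55,"dz":7.6,"turn":0},{"dx":-4.9,"dy":-0.4,"dz":7.6,"turn":0},{"dx":-6.1,"dy":0,"dz":7.6,"turn":0},{"dx":-7.3,"dy":0.55,"dz":7.6,"turn":0},{"dx":-8.4,"dy":1.4,"dz":7.6,"turn":0},{"dx":-9.4,"dy":2.4,"dz":7.6,"turn":0},{"dx":-10.1,"dy":3.6,"dz":7.6,"turn":0},{"dx":-10.4,"dy":4.4,"dz":7.6,"turn":0},{"dx":-10.4,"dy":4.8,"dz":7.6,"turn":0},{"dx":-10.4,"dy":4.8,"dz":7.6,"turn":0}]'
```

```text
clock: 24.82
eef_pos: [0.5108, -0.1524, 0.0677]
tcp_rot: [0.195, 3.136, -0.003]
wrist_force: [-2.4, -2.8, -1.2]
width: 0.0
grasp_force: 1.7
```

```bash
python3 -m handwheel '[{"dx":0,"dy":0.2,"dz":0,"turn":0},{"dx":0,"dy":0.4,"dz":0,"turn":0},{"dx":0,"dy":0.4,"dz":0,"turn":0}]'; python3 -m handwheel '[{"dx":0,"dy":0.15,"dz":0,"turn":0},{"dx":0,"dy":0.2,"dz":0,"turn":0},{"dx":0,"dy":0.2,"dz":0,"turn":0}]'
```

```text
clock: 25.2
eef_pos: [0.5115, -0.1495, 0.0677]
tcp_rot: [0.194, 3.135, -0.005]
wrist_force: [-3.5, -7.1, -1.9]
width: -0.0001
grasp_force: 3.6
clock: 25.58
eef_pos: [0.5116, -0.1492, 0.0677]
tcp_rot: [0.193, 3.135, -0.009]
wrist_force: [-7.1, -12.5, -0.7]
width: 0.0001
grasp_force: 6.7
```

```bash
python3 -m handwheel '[{"dx":0,"dy":0.15,"dz":0,"turn":0},{"dx":0,"dy":0.3,"dz":0,"turn":0},{"dx":0,"dy":0.3,"dz":0,"turn":0}]'; python3 - <<'E'
from h import *
o=get_obs();t=o["eef_pos"];P=np.array([.44,-.117])
y=np.array([np.sin(np.radians(7.2)),np.cos(np.radians(7.2))]);x=np.array([y[1],-y[0]])
print("clamp coords of TCP from pivot",(t[:2]-P)@x,(t[:2]-P)@y)
E
```

```text
clock: 25.95
eef_pos: [0.5118, -0.1487, 0.0678]
tcp_rot: [0.189, 3.135, -0.014]
wrist_force: [-9.8, -21.6, -1.8]
width: -0.0
grasp_force: 11.5
clamp coords of TCP from pivot 0.07516027807608128 -0.022425987132167632
```

```bash
python3 -m handwheel '[{"dx":0,"dy":-1,"dz":0,"turn":0},{"dx":0,"dy":-2.5,"dz":0,"turn":0},{"dx":0,"dy":-2.5,"dz":-4,"turn":0},{"dx":0,"dy":-2.5,"dz":-9,"turn":0},{"dx":0,"dy":-6,"dz":-13,"turn":0},{"dx":0,"dy":-12,"dz":-14,"turn":0},{"dx":0,"dy":-17,"dz":-14,"turn":0},{"dx":0,"dy":-22,"dz":-14,"turn":0},{"dx":0,"dy":-25,"dz":-14,"turn":0},{"dx":0,"dy":-25,"dz":-14,"turn":0},{"dx":0,"dy":-25,"dz":-14,"turn":0}]'
python3 - <<'E'
from h import *
c=read_camera("top"); a=cv2.resize(c["color"][180:270,280:430,::-1],None,fx=5,fy=5,interpolation=cv2.INTER_CUBIC)[:, :750]
s=read_camera("side"); b=cv2.resize(s["color"][185:275,250:350,::-1],None,fx=3,fy=3,interpolation=cv2.INTER_CUBIC)
im=np.zeros((600,800,3),np.uint8); im[:330,:750]=a[60:390]; im[330:600,:300]=b
im[330:600,300:620]=cv2.resize(s["color"][150:240,240:347,::-1],(320,270),interpolation=cv2.INTER_CUBIC)
cv2.imwrite("pics/fin.png",im)
E
```

```text
clock: 27.32
eef_pos: [0.4803, -0.3898, 0.2068]
tcp_rot: [-0.197, -3.135, -0.002]
wrist_force: [0.4, -0.1, -0.0]
width: 0.0002
grasp_force: 0.0
```

View pics/fin.png

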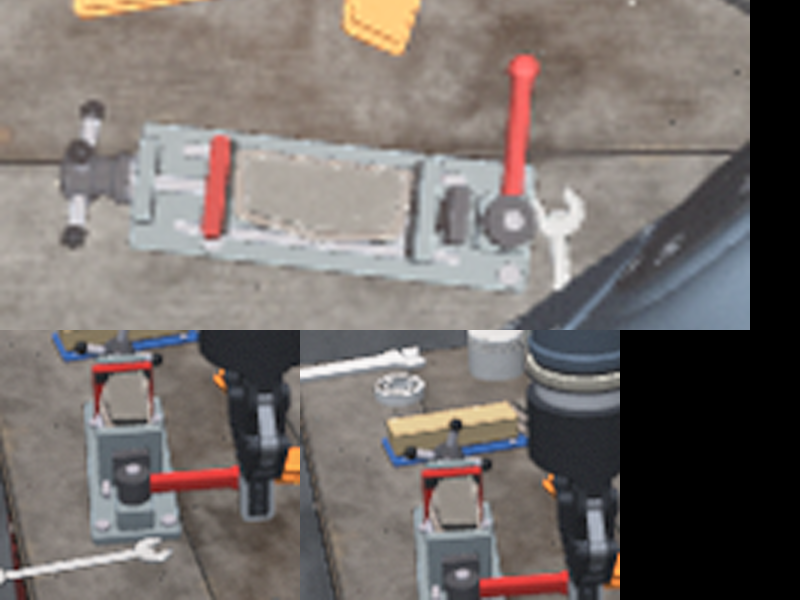

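The lever is closed, running from its pivot at (510,220) to its end at (523,68). The pad lies flat between the jaws (235–412). I'll fit the nut angle from the ball positions in both views.

```bash
python3 - <<'E'
from h import *
from scipy.optimize import least_squares
t=read_camera("top");s=read_camera("side")
y=np.array([np.sin(np.radians(7.2)),np.cos(np.radians(7.2)),0]);x=np.array([y[1],-y[0],0]);z=np.array([0,0,1])
T=[(92,110),(78,150),(72,236)]; S=[(487,465),(455,425),(411,455)]
T=[(280+a/5,180+(b+60)/5) for a,b in T]; S=[(240+(a-300)/2.99,150+(b-330)/3) for a,b in S]
def f(p):
    r=[]
    for k,th in enumerate((-90,0,90)):   # angle toward -x
        A=np.radians(th)-p[3]
        q=p[:3]+.045*(-np.sin(A)*x+np.cos(A)*z)
        r+=list(proj(t,q)-T[k]+p[4:6]*0)+list(proj(s,q)-S[k])
    return np.array(r)
q=least_squares(f,[.4735,.137,.05,.1,0,0]).x
print(q[:4],"delta deg",np.degrees(q[3]),np.abs(f(q)).max(),"nut rad",np.radians(180)-q[3])
E
```

```text
[0.47338246 0.13803849 0.04441443 0.23392885] delta deg 13.40313568802916 1.5134802101346168 nut rad 2.907663805742129
```

```bash
python3 -c "from rig import *; print(hand_in())"
```

```text
the job is handed in; nothing more can be done
None
```

I handed the job in at about 27 s on the clock: the top pad is flat, friction side up, between the jaws, with the nut at about 2.9 rad and the lever pushed against its stop. The last views show the other two pads and the bystanders undisturbed; I inferred the tight hold from the nut angle and the lever stop rather than measuring it.

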